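Torque the solenoid jig's clamp bolt with the click wrench

ROBOT

A 6-joint arm with a two-finger parallel gripper is mounted at the origin on the work surface. World frame = base frame: x ahead of the robot, y to its left, z up, the work surface at z = 0. Lengths are in m, angles in rad, forces in N, time in s.
With the tool pointing down it reaches from about 0.3 to 0.85 m from the base axis. Payload 4.2 kg.
Tool frame: the origin (TCP) lies between the finger pads; the fingertips stand 8 mm ahead of it and the grasp point (between the pads) lies 11 mm behind it; z points along the fingers, y is the direction in which the jaws open and shut (so a half turn about z gives the same grasp; the last joint's range is limited). The gripper opens to 91 mm and grips with 3 to 60 N. Pads are 32 mm wide; open, the fingers measure 118 mm over their backs; the gripper's body (76 mm by 178 mm) begins 60 mm behind the grasp point.
Start: joints at [-1.262, 0.32, 1.565, -0, 1.257, -0.02], TCP at [0.186, -0.544, 0.222] pointing down, gripper open.
Joint ranges: [-3.11, 3.11], [-0.84, 2.01], [0.21, 2.61], [-1.34, 4.49], [0.05, 2.63], [-2.56, 2.56]. Speed limits (rad/s): [2.57, 2.57, 3.14, 3.14, 3.14, 3.14].

INTERFACE

Orientations are given as a unit quaternion [x, y, z, w].
In Python, from bench import * gives the robot as it stands.
- The arm moves only by the tool send_rows, never from a script. Its argument "steps" is a list that holds one entry, the list of rows, each a list of 4 numbers: the shift along the tool's x, y, z in mm, then the turn about the tool's z in degrees. A call has 1 to 12 rows; each row is the pose to reach, as a shift and turn from the pose commanded when the call began, along the tool's axes at that moment; what a row does not reach only later rows make up. A row lasts 1/10 s, in which the tool goes at most 50 mm and 8.59 degrees, less where a joint would pass 70% of its speed; a pose out of reach is approached as far as the arm can. A call with a gripper value outside its range is refused whole. "claw" is the opening, from -1 (shut) to 1 (fully open), so that 0 is half open, set as the call begins (left out, the last holds). The fingers move at their own pace and stop on an object; the grip force is fixed at half the most. Time passes only in rows, so rows that repeat a pose let the fingers close. It gives the time, the measured TCP pose, the force and the opening at its end, in the units of the state.
- get_obs(): the state, without advancing time (a new reading comes with each control period).
- camera(name): name is "scene" or "side" or "wrist"; returns a dict with "pixels" (420x560x3 uint8, blue, green, red), "fov_y" (degrees; the focal length in pixels is half the picture's height over the tangent of half this angle, whatever the lens; pixels are square), "cx", "cy" (the principal point, pixels), "D" ([k1, k2, p1, p2, k3] as OpenCV has them; the pictures are not rectified), "cam_to_world" (4x4, takes a point from camera to world coordinates). Camera axes: x right, y down, z forward; pixel columns grow to the right and rows downward; lengths in m; the calibration is good to about 2 mm. A picture is of the moment at which its call begins. There is no depth.
- sign_off(): hands the job in, once; it reports no verdict.
Trained networks look in a picture, given as the dict that the camera call returned (one of the last four; its "shot" number tells which), for a name from the list of things; names that differ only in an ending like _2 or _b are one class to them, and where a whole thing is asked for, a point or a joint stands for the part that bears it (a point fixed in the world has none). Each returns a list of dicts, best first, with "p" (0 to 1); they miss things now and then, are a little off and sometimes report something else, mostly with a low value. They report only what shows in the picture. A call takes as long as a camera call.
- look_for(picture, query): "box" ([left, top, right, bottom] in pixels, round what is visible of it).
- pinpoint(picture, query): "at" ([column, row] in pixels: a listed point, or the origin of a listed thing).
The state is a dict: "t": time; "joint_pos": joint angles; "joint_velocities": joint speeds; "joint_efforts": joint torques, N m; "tcp_pos": TCP position; "eef_rot": TCP orientation; "contact_force": force on the tool from outside, world axes, zero at the start; "moment": the same for the moment, N m; "width": finger opening in m.
Only numpy, scipy, OpenCV 4.12 (cv2) and the standard library are available. Lean on these libraries where they do the work, as an engineer would, in place of code of your own. Each camera call takes 0.05 s, during which the arm holds its last target.

TASK

Take the orange-handled click wrench from its plywood rest, fit its square socket fully down over the square bolt on top of the pale plastic solenoid jig, and turn it clockwise (seen from above) until the bolt comes tight and the wrench's breakaway joint gives way by 10 to 15 degrees, then stop at once: forcing it on would spoil it. Work gently, never leaning hard on the bolt; then lift the wrench off and lay it back on the rest with the socket standing on the blue ring and the handle on the cross bar. Leave the spare solenoid, the jar and the screwdriver where they are.

Things in the scene. Friction and masses are not known exactly. Their poses are not given: they have to be found in the camera images.
- grip (a point): Grip centre of the click wrench (about 0.29 kg): orange bar 22 mm wide, 20 mm high, with grey bands, reaching 173 mm behind the socket axis; take it here, 80 mm behind the axis, near its balance. The point is half-way up the bar, 34 mm above the socket mouth's level, 42 mm above the table at the start. x points to the head, z up.
- mouth (a point): Centre of the downward-facing mouth of the wrench's dark square socket (outside 36.5 mm square, under the round steel head): hole 26.5 mm square, 14 mm deep. Axes turn with the socket, square to its sides; z up along the socket axis; x points from grip to head while unclicked.
- click (a joint): The breakaway (click) joint, coaxial with the socket: how far the handle has run on clockwise past the socket, rad; 0 unclicked, end stop 0.5. Holds rigid up to 0.8 N m about the socket axis (10 N sideways at the grip), then slips at that steady load and stays where it is left. Beyond 0.12 = clicked over; past 0.35 = forced. A white pointer on the head's top leaves the red mark.
- bolt_top (a point): Centre of the top of the bolt's upright square head (dark steel, brass dot) on the jig's cover plate, which is 60 mm above the table. Head 24 mm square, 17 high, top 4 mm tapered to 17 square; x, y square to its flats. Play 1.25 mm a side (0.11 rad). Fully down, the mouth is 14 mm below this point. Turns clockwise at 0.2 N m, comes hard tight after 0.3 to 1.0 rad: unseen, to be felt.
- rest_ring (a point): Centre of the blue ring (60 mm across) on the plywood rest (250 by 120 mm), at the board's top, 8 mm above the table: the socket stands here. x points away from the cross bar: a wooden strip 100 mm along y, 14 thick, 24 mm above the board, 145 mm behind this point along -x; the handle lies across it and the wrench is level.
- wrench: The whole click wrench; origin at the socket mouth's centre (as point mouth), x from grip to head, z up. Its axes turn with the handle.
- bolt: The clamp bolt; origin on its axis at the underside of the head, 17 mm below its top. Axes as point bolt_top.
- solenoid_mid (a point): Centre of the spare solenoid, a loose yellowish zinc block 36 by 50 by 34 mm with a copper band and a steel plunger 22 mm long. Leave alone.
- jar_mid (a point): Centre of a small amber glass jar with a white lid, 52 mm across, 55 mm high. Leave alone.
- driver: Screwdriver with a green handle, 160 mm long, lying on the table; x along it to the tip. Leave alone.

How it is judged:
By the outcome, as a careful person would: the job done as asked, in the order asked, and still so for the second after the job is handed in, with the robot touching nothing.
It also fails if it takes over 72 s, if anything falls off the work surface, if the arm or the gripper's body presses on something with over 40 N, if the wrist force passes 120 N, or if a joint passes its speed limit or range.

## Working session

There is one attempt and no reset: what is moved stays moved. The work goes in short steps, Python scripts to look and compute and a tool call to move; the robot and the scene stay as the last step left them, time stands still between calls to the robot, and variables do not carry over. Pictures are saved under pics/ and viewed, and the job is handed in when it is done.

Besides the shell and the picture viewer there is one more tool, called after "Request:" as name(argument=value, ...) on one line, values as JSON. send_rows: Moves the arm, as the interface text tells. Its arguments: {"type":"object","properties":{"steps":{"type":"array","items":{"type":"array","items":{"type":"array","items":{"type":"number"}}}},"claw":{"type":"number"}},"required":["steps"]}

```bash
mkdir -p pics; ls; cat > h.py <<'E'
from bench import *
import numpy as np, cv2
from scipy.spatial.transform import Rotation as R
def cam(n,save=None):
    c=camera(n)
    if save: cv2.imwrite('pics/'+save+'.png',np.asarray(c['pixels']))
    return c
def K(c):
    h=c['pixels'].shape[0]; f=h/2/np.tan(np.radians(c['fov_y'])/2)
    return np.array([[f,0,c['cx']],[0,f,c['cy']],[0,0,1]])
def ray(c,uv):
    p=cv2.undistortPoints(np.array([[uv]],float),K(c),np.array(c['D'],float))[0,0]
    T=np.array(c['cam_to_world']); d=T[:3,:3]@np.array([p[0],p[1],1]); return T[:3,3],d/np.linalg.norm(d)
def onz(c,uv,z):
    o,d=ray(c,uv); return o+d*(z-o[2])/d[2]
def proj(c,P):
    T=np.linalg.inv(np.array(c['cam_to_world'])); q=cv2.Rodrigues(T[:3,:3])[0]
    return cv2.projectPoints(np.array(P,float).reshape(-1,1,3),q,T[:3,3],K(c),np.array(c['D'],float))[0][:,0]
def tri(rs):
    A=np.zeros((3,3));b=np.zeros(3)
    for o,d in rs:
        M=np.eye(3)-np.outer(d,d);A+=M;b+=M@o
    x=np.linalg.solve(A,b); return x,[float(np.linalg.norm((np.eye(3)-np.outer(d,d))@(x-o))) for o,d in rs]
E
python3 - <<'E'
from h import *
np.set_printoptions(precision=4,suppress=True)
print(get_obs())
for n in ['scene','side','wrist']:
    c=cam(n,n+'0'); print(n,c['fov_y'],np.array(c['cam_to_world']),c['D'])
    for q,z in [('grip',.042),('mouth',.008),('bolt_top',.077),('rest_ring',.008),('solenoid_mid',.017),('jar_mid',.027),('driver',.012)]:
        r=pinpoint(c,q)
        for k in r[:2]: print(q,k['p'],k['at'],onz(c,k['at'],z))
E
```

```text
pics
{'t': 0.0, 'joint_pos': array([-1.262 ,  0.3203,  1.5657, -0.    ,  1.2574, -0.02  ]), 'joint_velocities': array([-0.0008,  0.0003,  0.0014, -0.0012,  0.0008,  0.0004]), 'joint_efforts': array([ -0.0017, -41.2466, -23.1974,   0.0726,   0.0456,  -0.0001]), 'tcp_pos': array([ 0.1855, -0.5437,  0.2211]), 'eef_rot': array([ 0.9865,  0.1637, -0.0001, -0.0009]), 'contact_force': array([0.0479, 0.2818, 0.5851]), 'moment': array([ 0.0424, -0.0029,  0.0241]), 'width': 0.09123667929936595}
scene 47.62058657469032 [[ 0.5025  0.6899 -0.5211  0.922 ]
 [ 0.8646 -0.4002  0.3038 -0.2001]
 [ 0.001  -0.6032 -0.7976  0.6094]
 [ 0.      0.      0.      1.    ]] [0.0485 0.     0.     0.     0.    ]
grip 0.56 [182.1, 255.5] [ 0.5516 -0.144   0.042 ]
mouth 0.92 [212.3, 306.7] [ 0.626  -0.1371  0.008 ]
bolt_top 0.52 [367.6, 161.5] [0.5611 0.1609 0.077 ]
bolt_top 0.42 [215.6, 306.2] [ 0.6614 -0.1406  0.077 ]
rest_ring 0.83 [215.2, 313.5] [ 0.6371 -0.1379  0.008 ]
rest_ring 0.74 [235.4, 146.1] [0.368  0.0286 0.008 ]
solenoid_mid 0.93 [297.0, 396.0] [ 0.7865 -0.0994  0.017 ]
jar_mid 0.68 [235.1, 149.8] [0
[... 197 characters left out ...]
 0.      0.      0.      1.    ]] [0.0117 0.     0.     0.     0.    ]
grip 0.79 [328.0, 187.7] [ 0.5491 -0.1357  0.042 ]
bolt_top 0.86 [225.7, 291.7] [0.5668 0.1575 0.077 ]
bolt_top 0.52 [148.3, 241.9] [0.7207 0.1529 0.077 ]
rest_ring 0.69 [290.7, 179.9] [ 0.6349 -0.1446  0.008 ]
rest_ring 0.45 [292.4, 184.6] [ 0.6252 -0.135   0.008 ]
solenoid_mid 0.82 [219.7, 160.9] [ 0.7847 -0.1035  0.017 ]
jar_mid 0.77 [374.8, 297.0] [0.3846 0.0205 0.027 ]
driver 0.83 [150.5, 239.7] [0.7666 0.1222 0.012 ]
wrist 62.723266132852395 [[ 0.3224 -0.9168 -0.2357  0.2519]
 [-0.9466 -0.3122 -0.0805 -0.5213]
 [ 0.0002  0.2491 -0.9685  0.3843]
 [ 0.      0.      0.      1.    ]] [0.0152 0.     0.     0.     0.    ]
```

View pics/scene0.png

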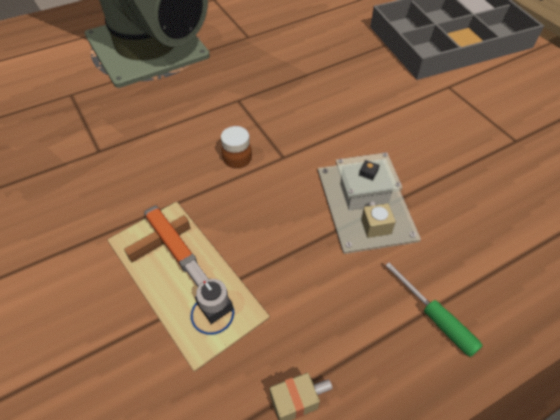

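View pics/side0.png

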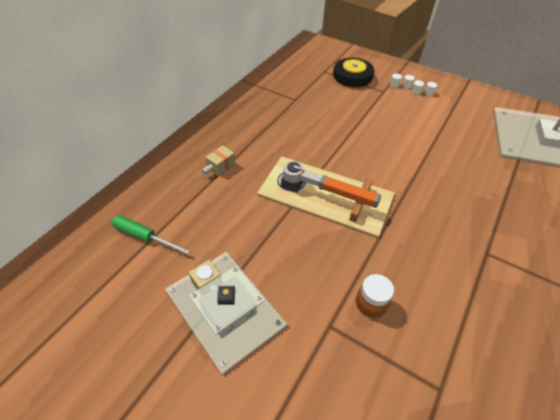

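Scene: the wrench lies on the plywood at about (212,300), the bolt on the jig at (369,168), the jar at (236,145), all consistent with the networks. I'll take a closer look with the wrist camera.

Request:
send_rows(steps=[[[40, -22, -10, 0], [84, -46, -20, 0], [128, -70, -30, 4], [172, -95, -40, 8], [216, -120, -40, 10], [260, -145, -40, 12], [304, -170, -40, 14], [348, -195, -40, 14], [392, -218, -40, 14], [430, -240, -40, 14], [430, -240, -40, 14], [430, -240, -40, 14]]])

```text
t: 2.4
tcp_pos: [0.5154, -0.1775, 0.2617]
eef_rot: [0.999, 0.044, -0.0, 0.0]
contact_force: [0.0, -1.1, 0.6]
width: 0.0912
```

```bash
python3 - <<'E'
from h import *
np.set_printoptions(precision=4,suppress=True)
o=get_obs();print(o['t'],o['tcp_pos'],o['eef_rot'],o['joint_pos'])
c=cam('wrist','wrist1')
for q,z in [('grip',.042),('mouth',.008),('bolt_top',.077),('rest_ring',.008)]:
    for k in pinpoint(c,q)[:2]: print(q,k['p'],k['at'],onz(c,k['at'],z))
E
```

```text
2.4 [ 0.5154 -0.1775  0.2617] [ 0.9991  0.0435 -0.0005  0.0002] [-0.3522  0.25    1.5628 -0.0007  1.3296  1.1317]
grip 0.82 [247.1, 147.0] [ 0.5497 -0.1426  0.042 ]
mouth 0.96 [248.3, 70.5] [ 0.632  -0.1359  0.008 ]
bolt_top 0.56 [109.1, 265.5] [ 0.4129 -0.0046  0.077 ]
rest_ring 0.7 [254.6, 71.0] [ 0.6321 -0.143   0.008 ]
```

View pics/wrist1.png

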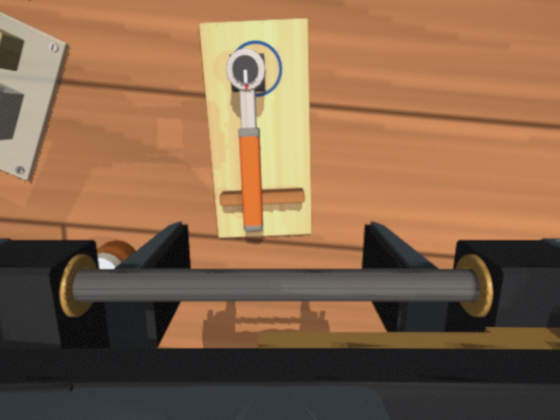

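The wrist view shows the wrench head at (246,68), the handle running to (253,228) and the ring centre near (257,69). Next is the bolt.

Request:
send_rows(steps=[[[-2, -40, 0, 0], [-4, -85, 0, 0], [-6, -130, 0, 0], [-8, -175, 0, 0], [-10, -220, 0, 0], [-12, -262, 0, 0], [-14, -304, 0, 0], [-16, -340, 0, 0], [-16, -340, 0, 0], [-16, -340, 0, 0]]])

```text
t: 3.65
tcp_pos: [0.4704, 0.1588, 0.262]
eef_rot: [0.999, 0.042, 0.0, 0.0]
contact_force: [0.7, 0.1, 0.6]
width: 0.0911
```

```bash
python3 - <<'E'
from h import *
np.set_printoptions(precision=4,suppress=True)
o=get_obs();print(o['t'],o['tcp_pos'],o['eef_rot'],o['joint_pos'])
c=cam('wrist','wrist2')
for q,z in [('bolt_top',.077),('bolt',.060)]:
    for k in pinpoint(c,q)[:2]: print(q,k['p'],k['at'],onz(c,k['at'],z))
im=cv2.imread('pics/wrist2.png'); 
k=pinpoint(c,'bolt_top')[0]['at']; x,y=map(int,k)
cr=im[max(0,y-50):y+50,x-65:x+65]; print(max(0,y-50),x-65)
cv2.imwrite('pics/w2z.png',cv2.resize(cr,None,fx=6,fy=6,interpolation=cv2.INTER_CUBIC))
E
```

```text
3.65 [0.4704 0.1588 0.262 ] [0.9991 0.0424 0.0001 0.0003] [ 0.3028  0.1709  1.6657 -0.0007  1.3051  1.7889]
bolt_top 0.8 [283.9, 83.7] [0.5707 0.1596 0.077 ]
bolt 0.81 [286.8, 87.2] [0.5692 0.1562 0.06  ]
bolt 0.41 [555.9, 55.2] [ 0.6194 -0.1016  0.06  ]
33 218
```

View pics/wrist2.png

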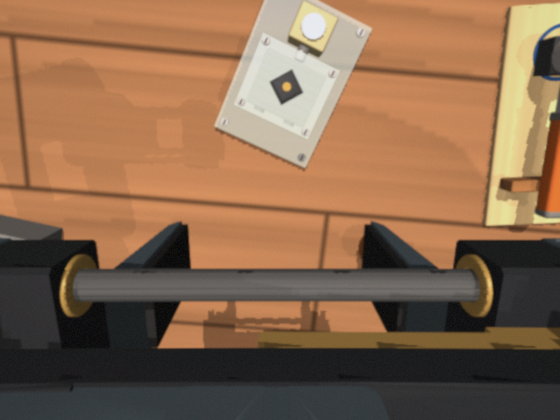

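View pics/w2z.png

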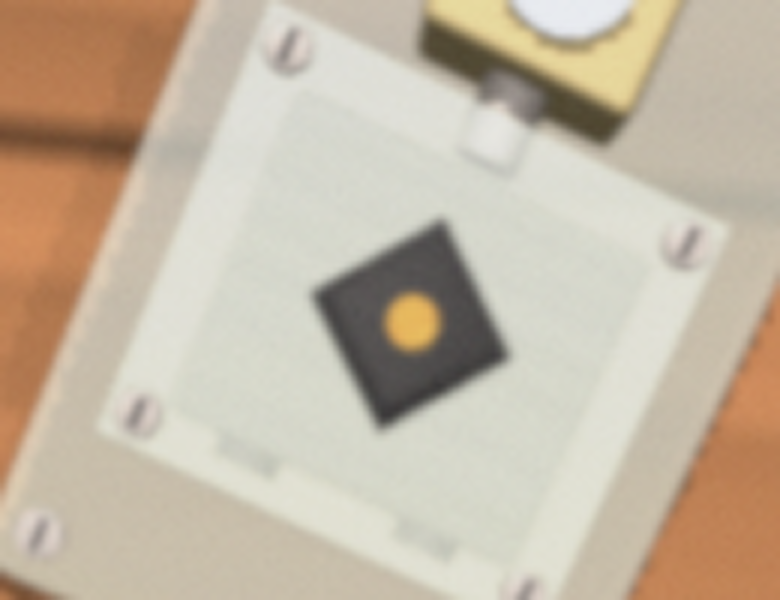

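```bash
python3 - <<'E'
from h import *
from scipy.optimize import least_squares
np.set_printoptions(precision=4,suppress=True)
c=cam('wrist')
dot=[217.6+413/6,32.6+322/6]; print('dot',onz(c,dot,.077))
co=np.array([[443,220],[510,355],[381,430],[313,295]])/6+[217.6,32.6]
P=np.array([onz(c,p,.073) for p in co]);print(P,P.mean(0))
for i in range(4):
    e=P[(i+1)%4]-P[i];print(np.linalg.norm(e),np.degrees(np.arctan2(e[1],e[0]))%90)
for n in ['scene','side']:
    d=cam(n); im=d['pixels'].copy()
    k=pinpoint(d,'bolt_top')[0]['at'];x,y=map(int,k);print(n,k)
    z=im[y-30:y+30,x-40:x+40]; cv2.imwrite(f'pics/bz_{n}.png',cv2.resize(z,None,fx=9,fy=9,interpolation=cv2.INTER_CUBIC));print(x-40,y-30)
    hsv=cv2.cvtColor(z,cv2.COLOR_BGR2HSV)
    m=(hsv[...,1]>140)&(hsv[...,2]>150)&(hsv[...,0]<25)&(hsv[...,0]>12); ys,xs=np.nonzero(m)
    s=(abs(xs-40)<8)&(abs(ys-30)<8)
    print(s.sum(), xs[s].mean()+x-40, ys[s].mean()+y-30, onz(d,[xs[s].mean()+x-40, ys[s].mean()+y-30],.077))
E
```

```text
dot [0.5689 0.1559 0.077 ]
[[0.5849 0.1524 0.073 ]
 [0.5655 0.1398 0.073 ]
 [0.5523 0.1595 0.073 ]
 [0.572  0.1722 0.073 ]] [0.5687 0.156  0.073 ]
0.023183014774276357 33.183916676461564
0.023809776685945392 33.828205437413146
0.023472422645438397 32.60003961923982
0.023569086822891005 33.13419174928648
scene [367.7, 163.2]
327 133
3 369.6666666666667 165.0 [0.5685 0.1593 0.077 ]
side [222.9, 288.1]
182 258
2 225.5 291.5 [0.5672 0.1574 0.077 ]
```

Bolt: centre about (0.5687, 0.157), flats at 33.2° mod 90, sides measure 23.5 mm (the real size is 24). I'll go back to the wrench, lower, and measure it.

Request:
send_rows(steps=[[[-3, 40, 0, 0], [-7, 85, 5, 0], [-11, 130, 15, 0], [-15, 175, 25, 0], [-19, 220, 35, 0], [-23, 262, 45, 0], [-25, 299, 55, 0], [-25, 299, 60, 0], [-25, 299, 60, 0]]])

```text
t: 5.0
tcp_pos: [0.4702, -0.1412, 0.2011]
eef_rot: [0.999, 0.041, -0.001, -0.001]
contact_force: [0.2, -0.1, 0.5]
width: 0.0913
```

```bash
python3 - <<'E'
from h import *
np.set_printoptions(precision=4,suppress=True)
o=get_obs();print(o['t'],o['tcp_pos'],o['eef_rot'],o['joint_pos'])
c=cam('wrist','wrist3')
for q,z in [('grip',.042),('mouth',.008),('rest_ring',.008)]:
    for k in pinpoint(c,q)[:2]: print(q,k['p'],k['at'],onz(c,k['at'],z))
im=c['pixels'];hsv=cv2.cvtColor(im,cv2.COLOR_BGR2HSV)
m=((hsv[...,0]<12)&(hsv[...,1]>200)&(hsv[...,2]>170)).astype('uint8'); m[235:]=0
n,l,s,_=cv2.connectedComponentsWithStats(m);i=1+s[1:,4].argmax();print(s[i])
L=[];Rr=[]
for y in range(s[i,1]+3,s[i,1]+s[i,3]-3):
    xs=np.nonzero(l[y]==i)[0];L.append([xs.min()-.5,y]);Rr.append([xs.max()+.5,y])
PL=np.array([onz(c,p,.052) for p in L]);PR=np.array([onz(c,p,.052) for p in Rr])
for A in (PL,PR):
    f=np.polyfit(A[:,0],A[:,1],1);print('yaw',np.degrees(np.arctan(f[0])),'y at .55',np.polyval(f,.55),'x',A[0,0],A[-1,0])
E
```

```text
5.0 [ 0.4702 -0.1412  0.2011] [ 0.9992  0.0411 -0.0009 -0.0006] [-0.3155  0.2041  1.7813  0.0004  1.1584  1.1729]
grip 0.56 [284.4, 105.4] [ 0.5496 -0.1419  0.042 ]
mouth 0.86 [282.3, 16.7] [ 0.6291 -0.1337  0.008 ]
[298  94   1   1   1]Traceback (most recent call last):
  File "<stdin>", line 15, in <module>
IndexError: too many indices for array: array is 1-dimensional, but 2 were indexed
```

View pics/wrist3.png

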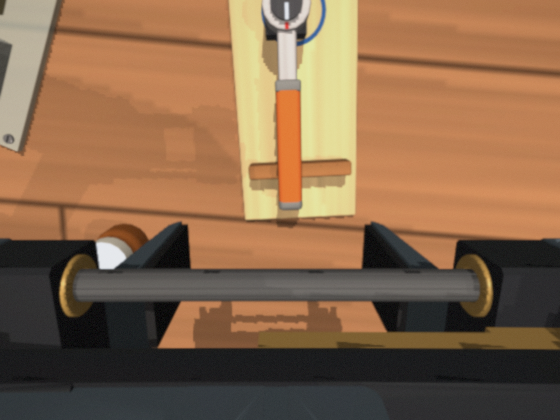

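```bash
python3 - <<'E'
from h import *
np.set_printoptions(precision=4,suppress=True)
c=cam('wrist')
im=c['pixels'];hsv=cv2.cvtColor(im,cv2.COLOR_BGR2HSV);print(hsv[130,290],hsv[110,282],hsv[140,330])
L=[];Rr=[];g=im.astype(float)
for y in list(range(95,155))+list(range(182,200)):
    b=cv2.GaussianBlur(im,(3,3),0)[y,:,1].astype(float)  # green channel: orange low, ply high
    d=np.diff(b); seg=range(265,315)
    i=min(range(268,289),key=lambda k:d[k]); j=max(range(291,312),key=lambda k:d[k])
    def sub(k,s):
        a,bb,cc=s*d[k-1],s*d[k],s*d[k+1]; den=a-2*bb+cc; return k+.5+(0.5*(a-cc)/den if den else 0)
    L.append([sub(i,-1),y]);Rr.append([sub(j,1),y])
L=np.array(L);Rr=np.array(Rr);print(np.median(Rr[:,0]-L[:,0]))
for A in (L,Rr):
    P=np.array([onz(c,p,.052) for p in A]);f=np.polyfit(P[:,0],P[:,1],1)
    r=abs(np.polyval(f,P[:,0])-P[:,1]);k=r<.0015;f=np.polyfit(P[k,0],P[k,1],1)
    print('yaw',np.degrees(np.arctan(f[0])),'y at .55',np.polyval(f,.55),k.sum(),len(k))
for nm,p in [('pommel end grey',(290,208)),('orange start',(288,90))]: print(nm,onz(c,p,.052))
print('head', onz(c,(286.5,8),.06), onz(c,(286.5,8),.055))
E
```

```text
[ 12 193 226] [ 12 194 226] [ 27  84 229]
25.97619047619048
yaw 6.3566892474634615 y at .55 -0.13275072157607903 76 78
yaw 6.452789973055564 y at .55 -0.15587186931133798 78 78
pommel end grey [ 0.4591 -0.154   0.052 ]
orange start [ 0.5637 -0.1422  0.052 ]
head [ 0.6243 -0.1349  0.06  ] [ 0.6257 -0.135   0.055 ]
```

Wrench yaw is 6.4°, the grip centre is about (0.5515, −0.1442), and the measured bar width of 23 mm matches the 22 mm given. I'll descend to grasp height.

Request:
send_rows(steps=[[[40, 5, 20, -1], [80, 9, 50, -1.6], [80, 9, 85, -1.6], [80, 9, 115, -1.6], [80, 9, 140, -1.6], [80, 9, 155, -1.6], [80, 9, 165, -1.6], [80, 9, 170, -1.6], [80, 9, 170, -1.6]]])

```text
t: 6.15
tcp_pos: [0.5515, -0.1427, 0.032]
eef_rot: [0.998, 0.056, 0.0, 0.0]
contact_force: [-0.7, 0.0, 0.3]
width: 0.0911
```

```bash
python3 - <<'E'
from h import *
cam('side','side1')
im=cv2.imread('pics/side1.png')[110:260,230:430];cv2.imwrite('pics/side1z.png',cv2.resize(im,None,fx=4,fy=4,interpolation=cv2.INTER_CUBIC))
o=get_obs();print(o['t'],o['tcp_pos'],o['eef_rot'],o['joint_pos'])
E
```

```text
6.2 [ 0.55182582 -0.14291029  0.03252626] [9.98410023e-01 5.63658537e-02 5.22700526e-04 2.08689415e-04] [-2.73553194e-01  4.93278944e-01  1.82293905e+00 -7.65089006e-05
  8.24250421e-01  1.18450356e+00]
```

View pics/side1z.png

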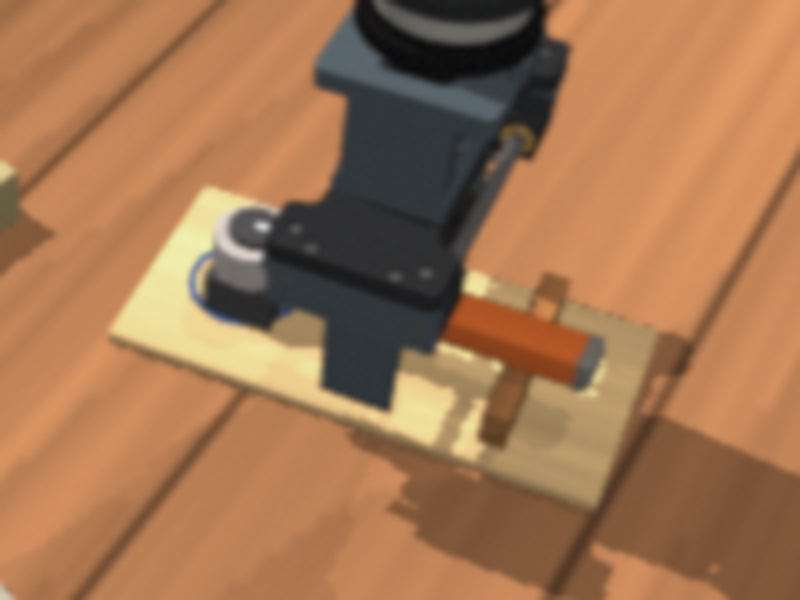

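The fingers straddle the bar in the right place. Closing the gripper.

Request:
send_rows(steps=[[[0, 1, 0.5, 0], [0, 1, 0.5, 0], [0, 1, 0.5, 0], [0, 1, 0.5, 0], [0, 1, 0.5, 0], [0, 1, 0.5, 0], [0, 1, 0.5, 0], [0, 1, 0.5, 0], [0, 1, 0.5, 0], [0, 1, 0.5, 0]]], claw=-1)

```text
t: 7.2
tcp_pos: [0.5514, -0.1441, 0.0314]
eef_rot: [0.998, 0.056, -0.0, 0.0]
contact_force: [-0.5, -0.8, -0.1]
width: 0.0217
```

Request:
send_rows(steps=[[[0, 0, 0, 0], [0, 0, -3, 0], [0, 0, -10, 0], [0, 0, -25, 0], [0, 0, -45, 0], [0, 0, -70, 0], [0, 0, -95, 0], [0, 0, -110, 0], [0, 0, -115, 0], [0, 0, -115, 0], [0, 0, -115, 0]]])

```text
t: 8.3
tcp_pos: [0.5507, -0.1438, 0.1455]
eef_rot: [0.998, 0.056, -0.001, -0.0]
contact_force: [-0.4, 0.0, -2.3]
width: 0.0218
```

```bash
python3 - <<'E'
from h import *
np.set_printoptions(precision=4,suppress=True)
c=cam('side','side2');d=cam('scene','scene2');w=cam('wrist','wrist4')
im=cv2.imread('pics/side2.png')[70:220,230:430];a=cv2.resize(im,None,fx=4,fy=4,interpolation=cv2.INTER_CUBIC)
cv2.imwrite('pics/side2z.png',a)
for n,k in (('side',c),('scene',d),('wrist',w)): print(n,[ (q['p'],q['at']) for q in pinpoint(k,'mouth')[:2]])
o=get_obs();print(o['t'],o['tcp_pos'],o['eef_rot'],o['joint_pos'],o['contact_force'],o['moment'],o['width'])
E
```

```text
side [(0.68, [291.9, 179.1]), (0.62, [292.2, 143.1])]
scene [(0.86, [205.4, 265.6])]
wrist []
8.6 [ 0.5512 -0.144   0.1458] [ 0.9984  0.0561 -0.0006 -0.0002] [-0.2757  0.3699  1.6913 -0.0001  1.0816  1.1828] [-0.805   0.5341 -2.0252] [0.0373 0.0911 0.0125] 0.022009027555086588
```

View pics/side2z.png

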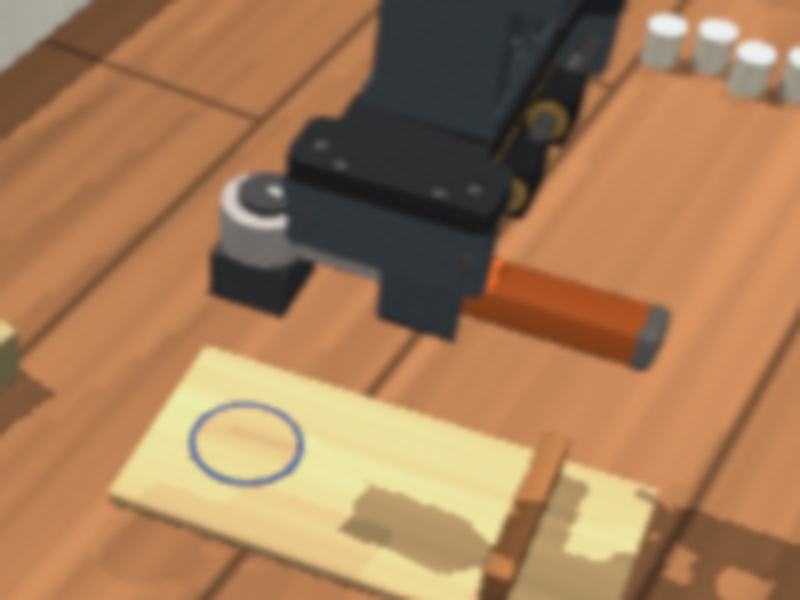

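View pics/wrist4.png

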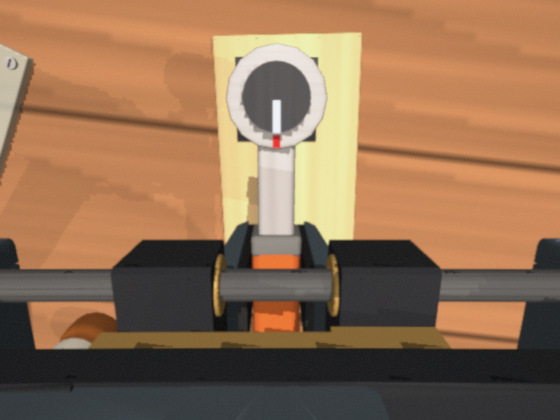

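```bash
python3 - <<'E'
from h import *
np.set_printoptions(precision=4,suppress=True)
w=cam('wrist');c=cam('side');d=cam('scene')
o=get_obs();p=o['tcp_pos'];Rm=R.from_quat(o['eef_rot']).as_matrix()
mz=p[2]+.011-.034; print('mouth z',mz)
def tl(P): return (Rm.T@(P-p))*1000
for h in (.044,.05,.055,.06): print('head top',h,tl(onz(w,(277,96),mz+h)))
for h in (.014,.02,.024): print('sock top',h,[tl(onz(w,q,mz+h)) for q in [(236.5,58),(317.5,58),(236.5,141),(317.5,141)]])
for n,k in (('side',c),('scene',d)):
    im=k['pixels'];hsv=cv2.cvtColor(im,cv2.COLOR_BGR2HSV)
    m=((hsv[...,0]>95)&(hsv[...,0]<135)&(hsv[...,1]>60)).astype('uint8')
    x0,y0,x1,y1=(270,160,315,200) if n=='side' else (180,280,245,345)
    z=np.zeros_like(m);z[y0:y1,x0:x1]=m[y0:y1,x0:x1]
    ys,xs=np.nonzero(z);P=np.array([onz(k,(a,b),.008) for a,b in zip(xs,ys)])
    A=np.c_[2*P[:,:2],np.ones(len(P))];s=np.linalg.lstsq(A,(P[:,:2]**2).sum(1),rcond=None)[0]
    print(n,len(xs),'centre',s[:2],'r',np.sqrt(s[2]+s[0]**2+s[1]**2))
cv2.imwrite('pics/scene2z.png',cv2.resize(d['pixels'][190:370,90:290],None,fx=3.3,fy=3.3,interpolation=cv2.INTER_CUBIC))
E
```

```text
mouth z 0.1232292672269096
head top 0.044 [ 77.4714   0.1626 -21.0283]
head top 0.05 [ 77.1507   0.1452 -27.0282]
head top 0.055 [ 76.8834   0.1306 -32.0281]
head top 0.06 [ 76.6162   0.1161 -37.028 ]
sock top 0.014 [array([ 95.7112, -18.3912,   8.9664]), array([95.6891, 18.8739,  8.9637]), array([ 58.1388, -19.5211,   8.9802]), array([58.1204, 20.035 ,  8.9773])]
sock top 0.02 [array([ 94.8062, -17.754 ,   2.9667]), array([94.7849, 18.2024,  2.9641]), array([ 58.5533, -18.8442,   2.98  ]), array([58.5356, 19.3227,  2.9772])]
sock top 0.024 [array([ 94.2029, -17.3292,  -1.0331]), array([94.1821, 17.7548, -1.0357]), array([ 58.8297, -18.3929,  -1.0201]), array([58.8125, 18.8479, -1.0228])]
side 1 centre [ 0.1838 -0.0424] r 0.43281603291106935
scene 107 centre [ 0.6346 -0.1416] r 0.027906168254040613
```

View pics/scene2z.png

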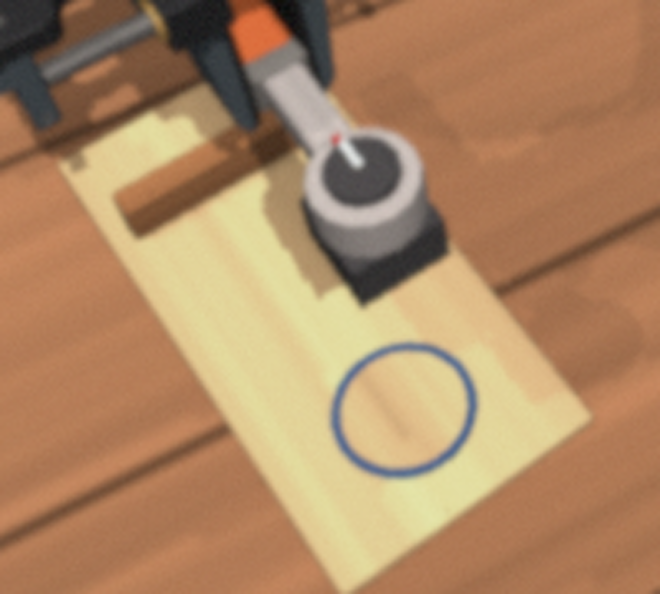

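```bash
python3 - <<'E'
from h import *
np.set_printoptions(precision=4,suppress=True)
w=cam('wrist');c=cam('side');d=cam('scene')
o=get_obs();p=o['tcp_pos'];Rm=R.from_quat(o['eef_rot']).as_matrix()
r={'w':ray(w,(277,96)),'c':ray(c,(296.2,117.9)),'d':ray(d,(199.3,242.7))}
for s in ('cd','wc','wd','wcd'):
    x,e=tri([r[i] for i in s]);print(s,x,np.array(e)*1000,(Rm.T@(x-p))*1000)
print('ring side',onz(c,(291.1,180.4),.008))
# pointer/handle of bolt from side/scene: dot
print(proj(c,[.5687,.157,.077]),proj(d,[.5687,.157,.077]))
# bar ends, scene crop: top face
for q in [(125,205),(275,130)]: 
    u=(q[0]/3.3+90-.35,q[1]/3.3+190-.35);print('bar',onz(d,u,.032))
# board corners near/far
for q in [(62,165),(345,593),(592,418)]: print('board',onz(d,(q[0]/3.3+89.65,q[1]/3.3+189.65),.008))
E
```

```text
cd [ 0.6278 -0.1347  0.1694] [1.3498 1.3498] [ 76.9408  -0.7116 -23.0202]
wc [ 0.6278 -0.1359  0.1695] [0.6989 0.6989] [ 76.8332   0.4273 -23.0526]
wd [ 0.6286 -0.1347  0.1691] [0.8636 0.8636] [ 77.7804  -0.6243 -22.6966]
wcd [ 0.6281 -0.1351  0.1694] [0.5748 1.3442 1.4553] [ 77.1989  -0.2955 -22.9835]
ring side [ 0.6335 -0.1438  0.008 ]
[[224.805  290.8036]] [[368.5143 165.6542]]
bar [ 0.5005 -0.207   0.032 ]
bar [ 0.4962 -0.1367  0.032 ]
board [ 0.4481 -0.2247  0.008 ]
board [ 0.6919 -0.1927  0.008 ]
board [ 0.6774 -0.0769  0.008 ]
```

The held wrench's axis lies 77 mm ahead of the TCP: all three camera pairs agree, so I gripped it 3 mm forward. The ring centre is about (0.634, −0.1425) and the board yaw about 7.3°. Next I carry the wrench over the bolt at wrench yaw 123°.

Request:
send_rows(steps=[[[3, -8, 0, -2], [10, -26, 0, -7], [18, -48, 0, -14], [27, -72, 0, -21], [36, -96, 0, -28], [45, -120, 0, -36], [54, -144, 0, -44], [63, -168, 0, -52], [72, -192, 0, -60], [80, -214, 0, -68], [85, -228, 0, -76], [85, -228.5, 0, -80]]])

```text
t: 10.1
tcp_pos: [0.6107, 0.0954, 0.1463]
eef_rot: [0.726, 0.688, 0.001, -0.0]
contact_force: [0.7, -0.8, -2.8]
width: 0.0218
```

Request:
send_rows(steps=[[[0, 0, 0, -6], [0, 0, 0, -13], [0, 0, 0, -20], [0, 0, 0, -27], [0, 0, 0, -33], [0, 0, 0, -36], [0, 0, 0, -36.8], [0, 0, 0, -36.8], [0, 0, 0, -36.8], [0, 0, 0, -36.8]]])

```text
t: 11.1
tcp_pos: [0.6103, 0.0927, 0.1464]
eef_rot: [0.475, 0.88, 0.0, 0.0]
contact_force: [-0.3, -0.4, -2.5]
width: 0.022
```

```bash
cat >st.py <<'E'
from h import *
np.set_printoptions(precision=4,suppress=True)
o=get_obs();p=o['tcp_pos'];Rm=R.from_quat(o['eef_rot']).as_matrix()
yaw=np.degrees(np.arctan2(Rm[1,0],Rm[0,0]));ax=p+Rm@np.array([.0772,0,.023])
print('t',o['t'],'tcp',p,'yaw',yaw,'mouth',ax,'q6',o['joint_pos'][5],'F',o['contact_force'],'M',o['moment'],'w',o['width'])
E
python3 - <<'E'
from st import *
w=cam('wrist','wrist5');c=cam('side','side5');d=cam('scene','scene5')
cv2.imwrite('pics/side5z.png',cv2.resize(c['pixels'][210:360,130:330],None,fx=4,fy=4,interpolation=cv2.INTER_CUBIC))
cv2.imwrite('pics/scene5z.png',cv2.resize(d['pixels'][80:230,280:480],None,fx=4,fy=4,interpolation=cv2.INTER_CUBIC))
E
```

```text
t 11.1 tcp [0.6103 0.0927 0.1464] yaw 123.22655448932944 mouth [0.568  0.1572 0.1234] q6 -0.44780367659262893 F [-0.3014 -0.4017 -2.538 ] M [-0.044  -0.1688  0.0326] w 0.02197280571622137
```

View pics/side5z.png

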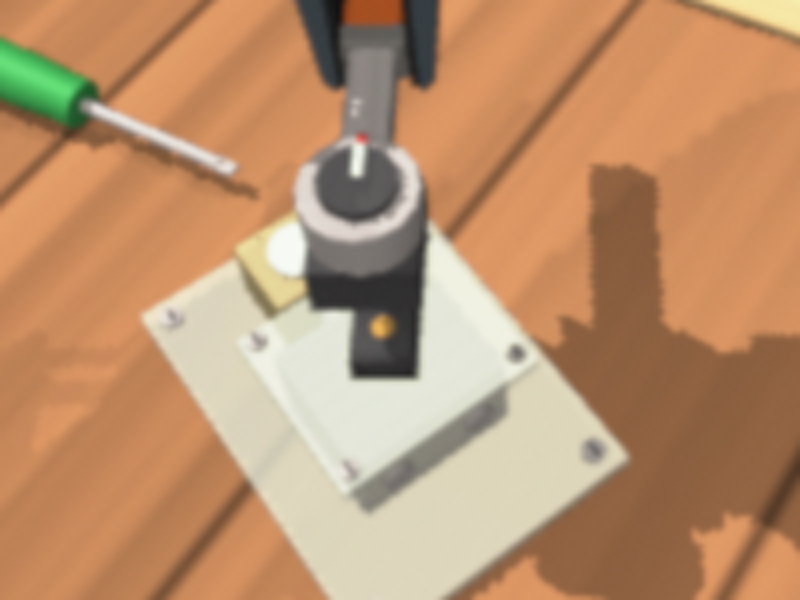

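View pics/scene5z.png

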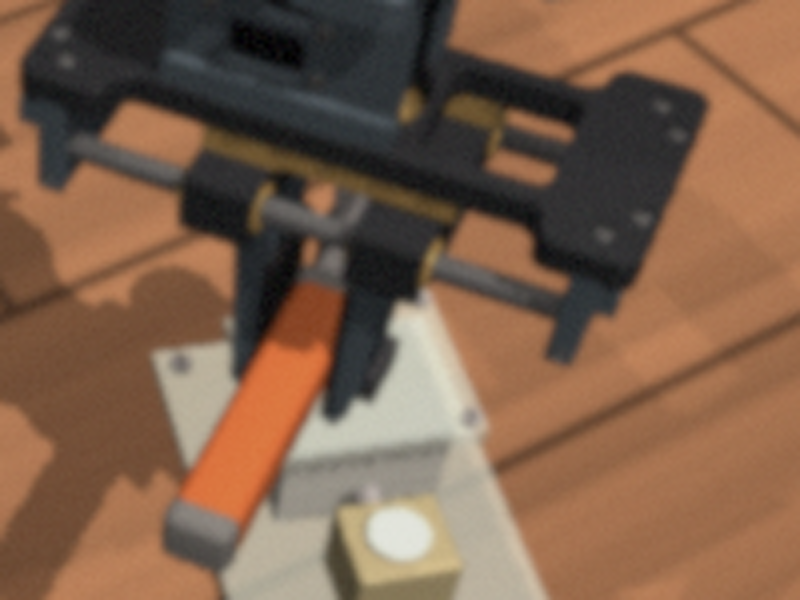

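View pics/wrist5.png

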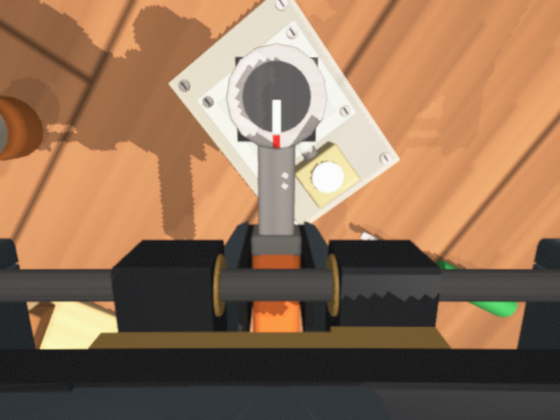

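```bash
python3 - <<'E'
from st import *
c=cam('side');w=cam('wrist')
print(proj(c,[[.568,.1572,.1697],[.568,.1572,.077],[.573,.1572,.077],[.568,.1622,.077]]),'obs',(218.9,255.1),(225.1,290.9))
h=onz(c,(218.9,255.1),ax[2]+.046);b=onz(c,(225.1,290.9),.077);print('side head',h,'bolt',b)
print('wrist head',onz(w,(277,96),ax[2]+.046))
E
```

```text
t 11.25 tcp [0.6103 0.0925 0.1464] yaw 123.22787211310443 mouth [0.568  0.1571 0.1234] q6 -0.44801927686407905 F [ 0.2644 -0.0128 -2.0711] M [-0.0563 -0.1533  0.0448] w 0.022195621225262783
[[218.4498 255.3862]
 [225.1138 291.1466]
 [222.3111 289.4587]
 [222.9899 293.8157]] obs (218.9, 255.1) (225.1, 290.9)
side head [0.5679 0.1564 0.1694] bolt [0.5683 0.1569 0.077 ]
wrist head [0.568  0.158  0.1694]
```

Alignment agrees to within 1 mm in the side and wrist views. I'll descend with force checks.

Request:
send_rows(steps=[[[0, 0, 8, 0], [0, 0, 18, 0], [0, 0, 28, 0], [0, 0, 36, 0], [0, 0, 41, 0], [0, 0, 44, 0], [0, 0, 46, 0], [0, 0, 47, 0], [0, 0, 48, 0], [0, 0, 48, 0]]])

```text
t: 12.35
tcp_pos: [0.6103, 0.0926, 0.0986]
eef_rot: [0.475, 0.88, 0.0, 0.0]
contact_force: [0.1, -0.4, -2.6]
width: 0.0218
```

Request:
send_rows(steps=[[[0, 0, 0.6, 0], [0, 0, 1.2, 0], [0, 0, 1.8, 0], [0, 0, 2.4, 0], [0, 0, 3, 0], [0, 0, 3, 0]]])

```text
t: 12.95
tcp_pos: [0.6102, 0.0925, 0.0953]
eef_rot: [0.475, 0.88, -0.0, -0.0]
contact_force: [0.0, -0.0, -2.8]
width: 0.0218
```

```bash
python3 st.py
```

```text
t 12.95 tcp [0.6102 0.0925 0.0953] yaw 123.23879232777183 mouth [0.5679 0.1571 0.0723] q6 -0.4481868111884102 F [ 0.0381 -0.0116 -2.8177] M [-0.0074 -0.1903 -0.017 ] w 0.021794785257763283
```

Request:
send_rows(steps=[[[0, 0, 1, 0], [0, 0, 2, 0], [0, 0, 3, 0], [0, 0, 4, 0], [0, 0, 5, 0], [0, 0, 6, 0], [0, 0, 6, 0]]])

```text
t: 13.65
tcp_pos: [0.6102, 0.0925, 0.0892]
eef_rot: [0.475, 0.88, -0.0, -0.0]
contact_force: [-0.3, -0.3, -2.8]
width: 0.0221
```

Request:
send_rows(steps=[[[0, 0, 0.5, 0], [0, 0, 1, 0], [0, 0, 1.5, 0], [0, 0, 2, 0], [0, 0, 2, 0]]])

```text
t: 14.15
tcp_pos: [0.6102, 0.0926, 0.0874]
eef_rot: [0.475, 0.88, -0.0, -0.0]
contact_force: [0.1, 0.5, -2.6]
width: 0.022
```

```bash
python3 st.py
```

```text
t 14.15 tcp [0.6102 0.0926 0.0874] yaw 123.24015479549173 mouth [0.5679 0.1571 0.0644] q6 -0.4481615639384666 F [ 0.1041  0.507  -2.5824] M [-0.0417 -0.1658 -0.02  ] w 0.021982453030840107
```

Request:
send_rows(steps=[[[0, 0, 0.3, 0], [0, 0, 0.6, 0], [0, 0, 0.9, 0], [0, 0, 0.9, 0]]])

```text
t: 14.55
tcp_pos: [0.6103, 0.0925, 0.0865]
eef_rot: [0.475, 0.88, -0.0, 0.0]
contact_force: [-0.3, -0.8, -2.5]
width: 0.0218
```

Request:
send_rows(steps=[[[0, 0, 0.3, 0], [0, 0, 0.5, 0], [0, 0, 0.5, 0]]])

```text
t: 14.85
tcp_pos: [0.6103, 0.0925, 0.0863]
eef_rot: [0.475, 0.88, 0.0, 0.0]
contact_force: [-0.7, -0.8, -0.5]
width: 0.0214
```

```bash
python3 st.py
```

```text
t 14.85 tcp [0.6103 0.0925 0.0863] yaw 123.23647456242992 mouth [0.568  0.1571 0.0633] q6 -0.4481703167823687 F [-0.6783 -0.8334 -0.5419] M [-0.0444  0.0288  0.0305] w 0.021436370663167822
```

Contact felt about 2 N with the mouth at 63.3 mm, which is fully seated. Now I turn clockwise about the socket axis in small measured arcs, reading the force after each.

Request:
send_rows(steps=[[[0.01, -1.35, -0.2, 1], [0.05, -2.69, -0.2, 2], [0.11, -4.04, -0.2, 3], [0.19, -5.39, -0.2, 4], [0.29, -6.73, -0.2, 5], [0.42, -8.07, -0.2, 6], [0.58, -9.41, -0.2, 7], [0.75, -10.74, -0.2, 8]]])

```text
t: 15.65
tcp_pos: [0.6011, 0.0873, 0.0864]
eef_rot: [0.536, 0.844, 0.0, 0.0]
contact_force: [1.8, -0.1, 0.5]
width: 0.0221
```

```bash
cat >>st.py <<'E'
Ft=(Rm.T@o['contact_force']);Mt=Rm.T@o['moment']
print('F tool',Ft,'M tool',Mt)
E
python3 st.py
```

```text
t 15.65 tcp [0.6011 0.0873 0.0864] yaw 115.16449727120565 mouth [0.5683 0.1572 0.0633] q6 -0.31383844788236487 F [ 1.7872 -0.1275  0.4527] M [ 0.1853 -0.3514  0.1285] w 0.022062551838848747
F tool [-0.8755  1.5637 -0.4511] M tool [-0.3969  0.0184 -0.1284]
```

Request:
send_rows(steps=[[[0.01, -1.35, 0, 1], [0.05, -2.69, 0, 2], [0.11, -4.04, 0, 3], [0.19, -5.39, 0, 4], [0.29, -6.73, 0, 5], [0.42, -8.07, 0, 6], [0.58, -9.41, 0, 7], [0.75, -10.74, 0, 8]]])

```text
t: 16.45
tcp_pos: [0.591, 0.0834, 0.0863]
eef_rot: [0.594, 0.805, 0.0, 0.0]
contact_force: [1.9, 1.1, -0.9]
width: 0.0219
```

```bash
python3 st.py
```

```text
t 16.45 tcp [0.591  0.0834 0.0863] yaw 107.14772392430635 mouth [0.5683 0.1572 0.0633] q6 -0.17833241897744734 F [ 1.9416  1.0863 -0.8546] M [ 0.2839 -0.5924 -0.0025] w 0.02193075492952352
F tool [0.4657 2.175  0.8561] M tool [-0.6498  0.0966  0.0027]
```

Request:
send_rows(steps=[[[0.01, -1.35, 0, 1], [0.05, -2.69, 0, 2], [0.11, -4.04, 0, 3], [0.19, -5.39, 0, 4], [0.29, -6.73, 0, 5], [0.42, -8.07, 0, 6]]])

```text
t: 17.05
tcp_pos: [0.5831, 0.0815, 0.0863]
eef_rot: [0.635, 0.772, 0.0, 0.0]
contact_force: [3.5, 1.0, -1.0]
width: 0.0216
```

Request:
send_rows(steps=[[[0.01, -1.35, 0, 1], [0.05, -2.69, 0, 2], [0.11, -4.04, 0, 3], [0.19, -5.39, 0, 4], [0.29, -6.73, 0, 5]]])

```text
t: 17.55
tcp_pos: [0.5764, 0.0804, 0.0863]
eef_rot: [0.668, 0.744, 0.0, 0.0]
contact_force: [3.3, 1.7, -0.5]
width: 0.0218
```

```bash
python3 st.py
```

```text
t 17.55 tcp [0.5764 0.0804 0.0863] yaw 96.14931602449681 mouth [0.5682 0.1572 0.0633] q6 0.011532607176717084 F [ 3.3441  1.6628 -0.5182] M [ 0.4506 -0.8691 -0.1318] w 0.021758812903727005
F tool [1.295  3.5027 0.5203] M tool [-0.9124  0.3548  0.132 ]
```

Request:
send_rows(steps=[[[0.01, -1.35, 0, 1], [0.05, -2.69, 0, 2], [0.11, -4.04, 0, 3], [0.19, -5.39, 0, 4], [0.29, -6.73, 0, 5]]])

```text
t: 18.05
tcp_pos: [0.5701, 0.08, 0.0863]
eef_rot: [0.699, 0.715, 0.0, 0.001]
contact_force: [4.7, 3.3, -1.1]
width: 0.0219
```

```bash
python3 st.py
```

```text
t 18.05 tcp [0.5701 0.08   0.0863] yaw 91.25667455362438 mouth [0.5685 0.1572 0.0633] q6 0.09813705576895837 F [ 4.7391  3.2895 -1.1335] M [ 0.5161 -1.0292  0.3898] w 0.021917790102136354
F tool [3.1851 4.8085 1.1395] M tool [-1.0404  0.494  -0.3887]
```

Torque about the socket axis has jumped from about 0.15–0.2 to 0.76 N·m, so the bolt has just come tight. I'll check the pointer.

```bash
cat >>st.py <<'E'
print('axis torque',Mt[2]-.0772*Ft[1])
E
cat >ptr.py <<'E'
from st import *
import sys
w=cam('wrist',sys.argv[1]);im=w['pixels']
cv2.imwrite('pics/%sz.png'%sys.argv[1],cv2.resize(im[40:165,205:345],None,fx=4.5,fy=4.5,interpolation=cv2.INTER_CUBIC))
hsv=cv2.cvtColor(im,cv2.COLOR_BGR2HSV)
yy,xx=np.mgrid[:420,:560];ins=(xx-277)**2+(yy-96)**2<40**2
m=((hsv[...,2]>170)&(hsv[...,1]<60)&ins).astype('uint8')
m[(xx-277)**2+(yy-96)**2>33**2]=0
n,l,s,ce=cv2.connectedComponentsWithStats(m);i=1+s[1:,4].argmax();ys,xs=np.nonzero(l==i)
P=np.c_[xs,ys].astype(float);mu=P.mean(0);v=np.linalg.svd(P-mu)[2][0];v=v*np.sign(v[1])
print('ptr',s[i],'c',mu,'angle from down (deg)',np.degrees(np.arctan2(-v[0],v[1])),'from centre',np.degrees(np.arctan2(-(mu[0]-277),mu[1]-96)))
E
python3 ptr.py wrist6
```

```text
t 18.05 tcp [0.5701 0.08   0.0863] yaw 91.25667455362438 mouth [0.5685 0.1572 0.0633] q6 0.09813705576895837 F [ 4.7391  3.2895 -1.1335] M [ 0.5161 -1.0292  0.3898] w 0.021917790102136354
F tool [3.1851 4.8085 1.1395] M tool [-1.0404  0.494  -0.3887]
axis torque -0.7599619664650868
ptr [272 100   9  30 254] c [276.0984 113.811 ] angle from down (deg) -1.3900272696457558 from centre 2.897777275689083
```

View pics/wrist6z.png

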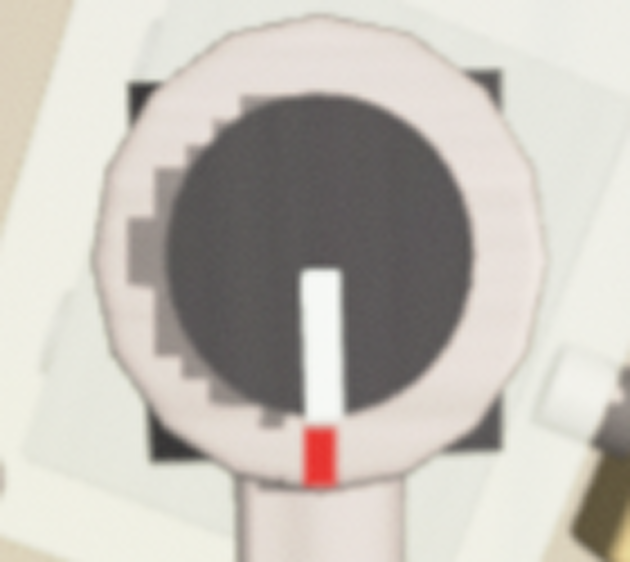

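The pointer is about 1.4° off and torque is at about 0.76, so slip has just begun. I'll go on in small arcs to about 12°.

Request:
send_rows(steps=[[[0.15, -1.35, 0, 1], [0.25, -2.69, 0, 2], [0.4, -4.04, 0, 3], [0.5, -5.39, 0, 4], [0.6, -6.73, 0, 5], [0.7, -8.07, 0, 6]]])

```text
t: 18.7
tcp_pos: [0.562, 0.0803, 0.0864]
eef_rot: [0.736, 0.677, 0.0, 0.001]
contact_force: [4.6, 1.5, -1.1]
width: 0.0218
```

```bash
python3 ptr.py wrist7
```

```text
t 18.7 tcp [0.562  0.0803 0.0864] yaw 85.27021880018695 mouth [0.5684 0.1572 0.0633] q6 0.20544762694394836 F [ 4.6177  1.5086 -1.0938] M [ 0.3295 -1.0482  0.4558] w 0.021762637736977956
F tool [1.8849 4.4759 1.0996] M tool [-1.0177  0.4155 -0.4545]
axis torque -0.8000094023888209
ptr [272 100  13  30 255] c [277.8392 114.098 ] angle from down (deg) -8.06119159441293 from centre -2.6549339001990715
```

View pics/wrist7z.png

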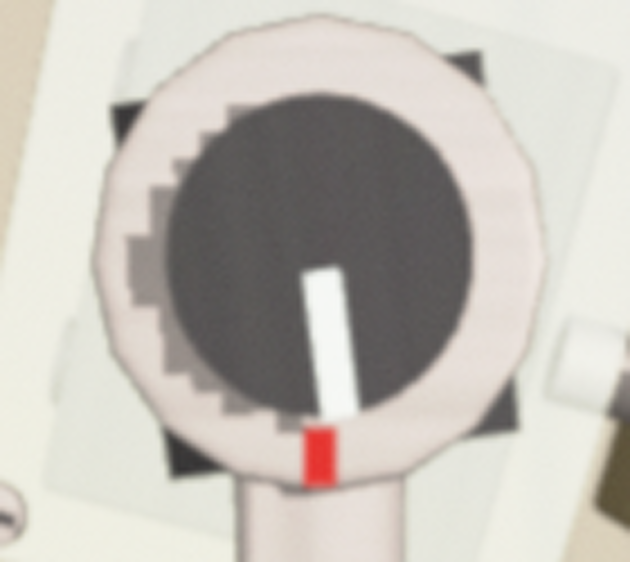

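The pointer reads about 8° at a steady 0.80 N·m. I'll go 4.6° more, to about 12.5°.

Request:
send_rows(steps=[[[0.1, -1.35, 0, 1], [0.15, -2.69, 0, 2], [0.2, -4.04, 0, 3], [0.3, -5.39, 0, 4], [0.35, -6.2, 0, 4.6], [0.35, -6.2, 0, 4.6]]])

```text
t: 19.35
tcp_pos: [0.5559, 0.0811, 0.0864]
eef_rot: [0.762, 0.647, 0.0, 0.001]
contact_force: [4.8, 1.5, -1.4]
width: 0.0216
```

```bash
python3 ptr.py wrist8
```

```text
t 19.35 tcp [0.5559 0.0811 0.0864] yaw 80.68186809380305 mouth [0.5684 0.1572 0.0633] q6 0.28838353956289364 F [ 4.8328  1.5051 -1.4097] M [ 0.264  -1.0313  0.3821] w 0.021601102639531095
F tool [2.2686 4.523  1.4159] M tool [-0.9752  0.4282 -0.3808]
axis torque -0.7299770062081238
ptr [273  99  14  30 258] c [279.3178 113.9922] angle from down (deg) -12.334563499214157 from centre -7.34062991451999
```

View pics/wrist8z.png

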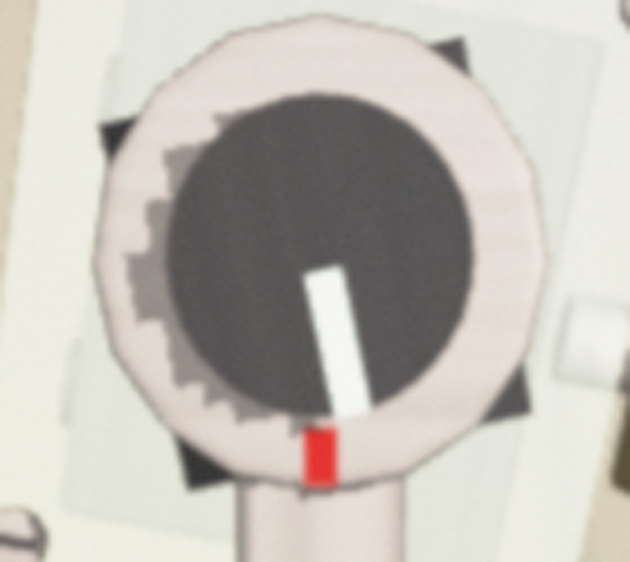

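The pointer stands at 12.3°, so I stop here. I'll unload by backing off 4° within the play, then lift straight up.

Request:
send_rows(steps=[[[0.01, 1.35, 0, -1], [0.05, 2.69, 0, -2], [0.11, 4.04, 0, -3], [0.19, 5.39, 0, -4], [0.19, 5.39, 0, -4]]])

```text
t: 19.9
tcp_pos: [0.5607, 0.0803, 0.0863]
eef_rot: [0.739, 0.673, -0.0, 0.0]
contact_force: [3.6, -1.1, 0.9]
width: 0.022
```

```bash
python3 ptr.py wrist9
```

```text
t 19.9 tcp [0.5607 0.0803 0.0863] yaw 84.65276674366646 mouth [0.5679 0.1571 0.0632] q6 0.2158497671133197 F [ 3.5515 -1.1113  0.916 ] M [-0.0958 -0.8449 -0.2332] w 0.02204097077216655
F tool [-0.776   3.6393 -0.917 ] M tool [-0.85   -0.0166  0.2337]
axis torque -0.0472805764724141
ptr [274 100  14  29 254] c [280.0906 114.0157] angle from down (deg) -12.19553786956174 from centre -9.734181449478386
```

Request:
send_rows(steps=[[[0, 0.4, 0, 0], [0, 0.7, 0, 0], [0, 0.7, -1, 0], [0, 0.7, -2, 0], [0, 0.7, -3, 0], [0, 0.7, -4, 0], [0, 0.7, -5, 0]]])

```text
t: 20.65
tcp_pos: [0.5608, 0.0806, 0.0909]
eef_rot: [0.739, 0.673, -0.001, -0.0]
contact_force: [2.4, 0.4, -4.2]
width: 0.0217
```

```bash
python3 st.py
```

```text
t 20.65 tcp [0.5608 0.0806 0.0909] yaw 84.65138996428873 mouth [0.5679 0.1575 0.0679] q6 0.21579426821496728 F [ 2.3522  0.3952 -4.1897] M [-0.1431 -0.4742 -0.1143] w 0.021712977155653755
F tool [0.6141 2.312  4.1858] M tool [-0.4855 -0.0981  0.1146]
axis torque -0.06386607656793614
```

Request:
send_rows(steps=[[[0, 0.3, -1, 0], [0, 0.6, -3, 0], [0, 0.6, -5, 0], [0, 0.6, -8, 0], [0, 0.6, -11, 0], [0, 0.6, -16, 0], [0, 0.6, -25, 0], [0, 0.6, -40, 0], [0, 0.6, -52, 0], [0, 0.6, -56, 0], [0, 0.6, -56, 0]]])

```text
t: 21.75
tcp_pos: [0.5624, 0.0805, 0.1482]
eef_rot: [0.739, 0.673, 0.001, 0.001]
contact_force: [-0.2, -1.7, -2.9]
width: 0.022
```

```bash
python3 ptr.py wrist10; python3 - <<'E'
from h import *
c=cam('side','side10')
cv2.imwrite('pics/side10z.png',cv2.resize(c['pixels'][180:360,100:340],None,fx=3.3,fy=3.3,interpolation=cv2.INTER_CUBIC))
E
```

```text
t 21.75 tcp [0.5624 0.0805 0.1482] yaw 84.63907723883753 mouth [0.5697 0.1574 0.1252] q6 0.21569632184340076 F [-0.2258 -1.6637 -2.8578] M [-0.1345 -0.0548 -0.0185] w 0.02200033059515467
F tool [-1.6783 -0.0745  2.8572] M tool [-0.0671 -0.1289  0.0183]
axis torque 0.024053563707676567
ptr [273  99  14  30 264] c [279.7386 113.7917] angle from down (deg) -11.925499895575824 from centre -8.750745411593817
```

View pics/wrist10.png

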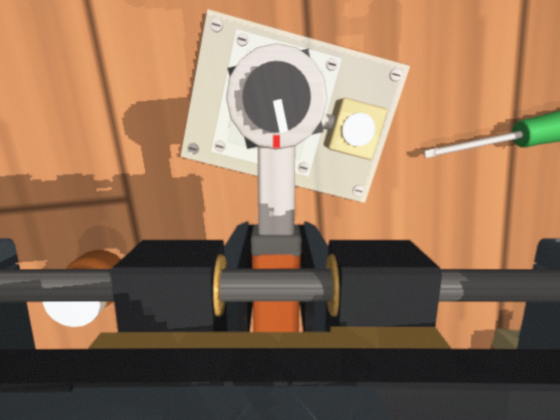

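View pics/side10z.png

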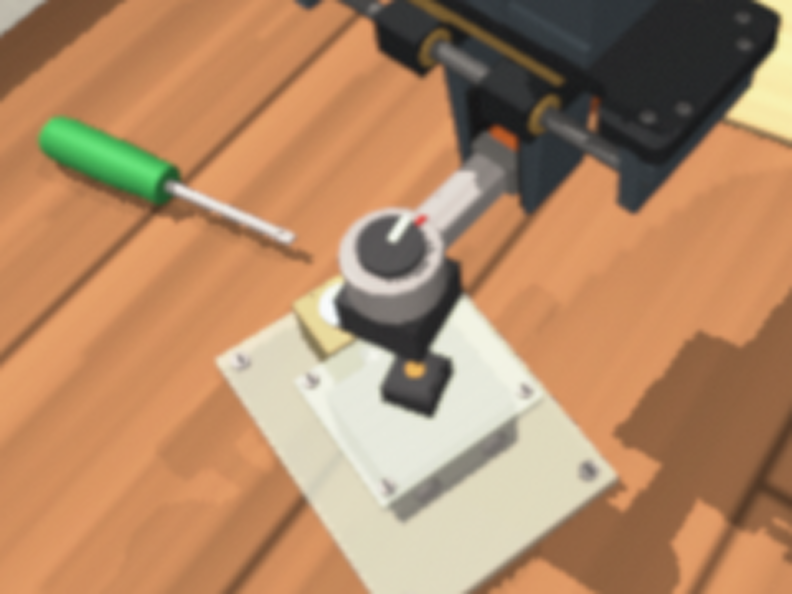

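The wrench is off and the pointer still reads about 12°. I'll carry it back to the rest.

Request:
send_rows(steps=[[[-8, 0.5, 0, 2], [-26, 2, 0, 8], [-48, 3.5, 0, 16], [-72, 5, 0, 24], [-96, 7, 0, 32], [-120, 9, 0, 40], [-144, 10.5, 0, 48], [-168, 12, 0, 56], [-192, 14, 0, 64], [-214, 15.5, 0, 70], [-228, 16.5, 0, 75], [-232, 17, 0, 77]]])

```text
t: 23.05
tcp_pos: [0.5566, -0.1539, 0.1465]
eef_rot: [0.998, 0.064, -0.001, 0.0]
contact_force: [-0.3, 0.3, -1.4]
width: 0.0218
```

Request:
send_rows(steps=[[[0, 0, 10, 0], [0, 0, 25, 0], [0, 0, 40, 0], [0, 0, 50, 0], [0, 0, 55, 0], [0, 0, 55, 0], [0, 0, 55, 0]]])

```text
t: 23.75
tcp_pos: [0.5577, -0.1519, 0.0926]
eef_rot: [0.998, 0.067, 0.0, 0.0]
contact_force: [-0.6, -0.1, -3.0]
width: 0.0216
```

```bash
python3 ptr.py wrist11; python3 - <<'E'
from h import *
c=cam('side','side11');d=cam('scene','scene11')
cv2.imwrite('pics/side11z.png',cv2.resize(c['pixels'][90:240,230:430],None,fx=4,fy=4,interpolation=cv2.INTER_CUBIC))
cv2.imwrite('pics/scene11z.png',cv2.resize(d['pixels'][190:370,90:290],None,fx=3.3,fy=3.3,interpolation=cv2.INTER_CUBIC))
E
```

```text
t 23.75 tcp [ 0.5577 -0.1519  0.0926] yaw 7.666614875759216 mouth [ 0.6342 -0.1416  0.0696] q6 1.1511308893088665 F [-0.5821 -0.136  -2.9601] M [ 0.049   0.0981 -0.0006] w 0.02161055171432836
F tool [-0.5973  0.0561  2.9596] M tool [ 0.0617 -0.0907  0.0007]
axis torque -0.0036774621770701726
ptr [273  99  14  30 251] c [279.7888 113.8924] angle from down (deg) -11.840233810022795 from centre -8.85925282680613
```

View pics/side11z.png

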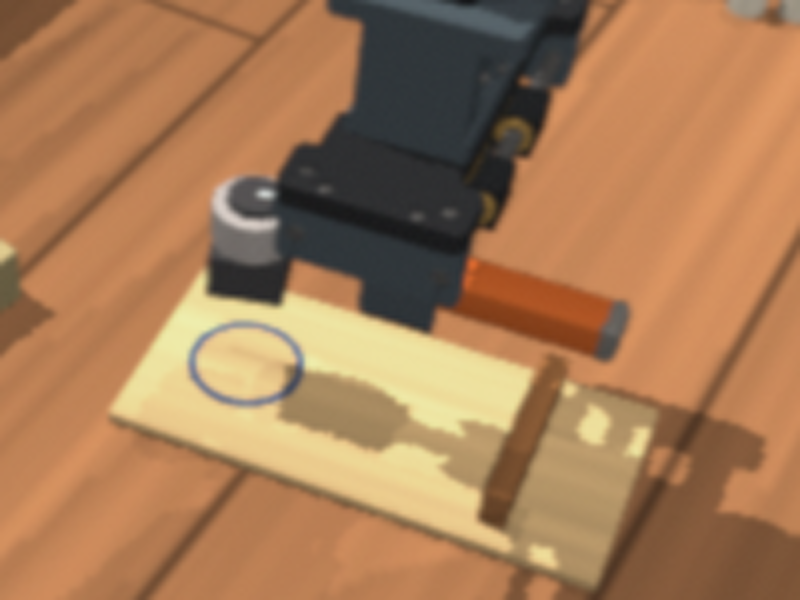

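View pics/scene11z.png

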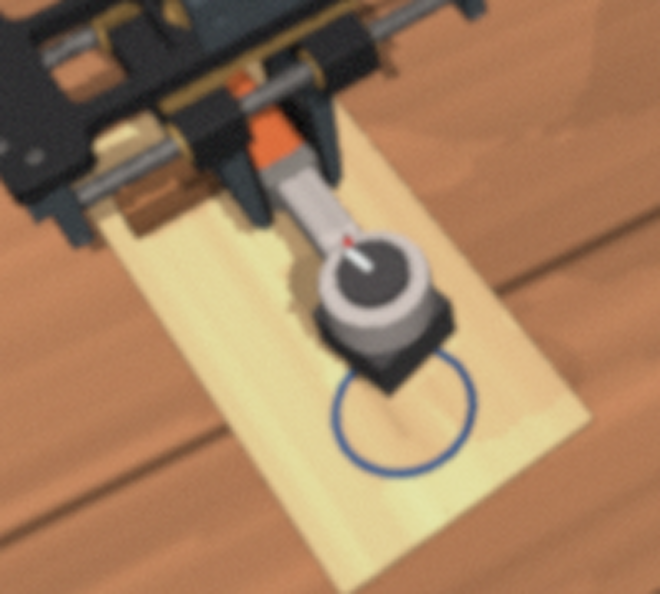

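View pics/wrist11.png

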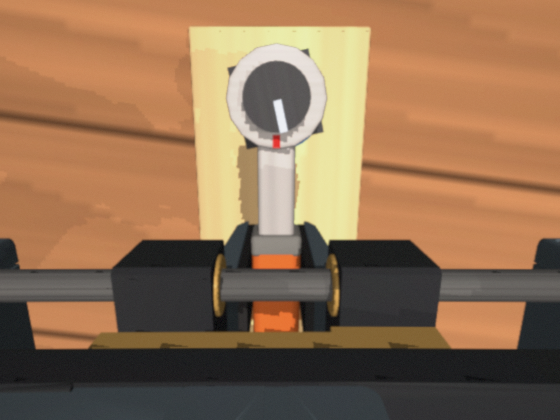

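Over the ring and aligned with the board. I'll lower gently.

Request:
send_rows(steps=[[[0, 0.3, 10, 0], [0, 0.6, 25, 0], [0, 0.6, 38, 0], [0, 0.6, 48, 0], [0, 0.6, 54, 0], [0, 0.6, 57, 0], [0, 0.6, 59, 0], [0, 0.6, 60, 0], [0, 0.6, 60.5, 0], [0, 0.6, 60.5, 0]]])

```text
t: 24.9
tcp_pos: [0.5575, -0.1527, 0.0321]
eef_rot: [0.998, 0.067, 0.0, 0.0]
contact_force: [0.7, -0.4, -2.7]
width: 0.0217
```

Request:
send_rows(steps=[[[0, 0, 0.3, 0], [0, 0, 0.6, 0], [0, 0, 0.9, 0], [0, 0, 0.9, 0]]])

```text
t: 25.3
tcp_pos: [0.5575, -0.1527, 0.0314]
eef_rot: [0.998, 0.067, 0.0, 0.0]
contact_force: [-2.0, -0.1, 2.3]
width: 0.022
```

```bash
python3 st.py
```

```text
t 25.3 tcp [ 0.5575 -0.1527  0.0314] yaw 7.6358187737357754 mouth [ 0.634  -0.1425  0.0085] q6 1.1503500881403186 F [-1.9892 -0.0892  2.289 ] M [ 0.1268  0.347  -0.0587] w 0.022002594209238596
F tool [-1.9821 -0.1752 -2.2902] M tool [ 0.1717 -0.3271  0.0587]
axis torque 0.07221636518054997
```

It is down, with about 5 N of support. Releasing and lifting away.

Request:
send_rows(steps=[[[0, 0, -0.3, 0], [0, 0, -0.3, 0], [0, 0, -0.3, 0], [0, 0, -0.3, 0], [0, 0, -0.3, 0], [0, 0, -0.3, 0], [0, 0, -0.3, 0], [0, 0, -0.3, 0]]], claw=0.4)

```text
t: 26.1
tcp_pos: [0.5573, -0.1527, 0.0311]
eef_rot: [0.998, 0.067, -0.0, 0.0]
contact_force: [1.1, 0.4, -0.6]
width: 0.0638
```

Request:
send_rows(steps=[[[0, 0, -3, 0], [0, 0, -10, 0], [0, 0, -25, 0], [0, 0, -45, 0], [0, 0, -75, 0], [-20, 0, -110, 0], [-40, 0, -140, 0], [-65, 0, -160, 0], [-80, 0, -165, 0], [-80, 0, -165, 0], [-80, 0, -165, 0]]])

```text
t: 27.2
tcp_pos: [0.4781, -0.1632, 0.1955]
eef_rot: [0.998, 0.066, -0.0, -0.0]
contact_force: [0.5, 0.6, 0.0]
width: 0.0637
```

```bash
python3 st.py; python3 - <<'E'
from h import *
np.set_printoptions(precision=4,suppress=True)
w=cam('wrist','wrist12');c=cam('side','side12');d=cam('scene','scene12')
for n,k in (('wrist',w),('side',c),('scene',d)):
  for q,z in [('grip',.042),('mouth',.008),('rest_ring',.008),('solenoid_mid',.017),('jar_mid',.027)]:
    for r in pinpoint(k,q)[:1]: print(n,q,r['p'],r['at'],onz(k,r['at'],z))
cv2.imwrite('pics/side12z.png',cv2.resize(c['pixels'][90:240,230:430],None,fx=4,fy=4,interpolation=cv2.INTER_CUBIC))
cv2.imwrite('pics/scene12z.png',cv2.resize(d['pixels'][190:370,90:290],None,fx=3.3,fy=3.3,interpolation=cv2.INTER_CUBIC))
E
```

```text
t 27.2 tcp [ 0.4781 -0.1632  0.1955] yaw 7.61601139540588 mouth [ 0.5546 -0.153   0.1725] q6 1.0859238754924816 F [0.5444 0.5767 0.0046] M [ 0.0216  0.0552 -0.0082] w 0.0636625668747921
F tool [ 0.616  -0.4994 -0.0046] M tool [ 0.0287 -0.0519  0.0082]
axis torque 0.04676153654130864
wrist grip 0.84 [275.8, 105.5] [ 0.5565 -0.1524  0.042 ]
wrist mouth 0.78 [275.2, 13.6] [ 0.6371 -0.1411  0.008 ]
wrist jar_mid 0.69 [87.7, 250.1] [0.3905 0.0193 0.027 ]
side grip 0.94 [327.5, 180.9] [ 0.5581 -0.1512  0.042 ]
side mouth 0.71 [291.6, 180.6] [ 0.6323 -0.1438  0.008 ]
side rest_ring 0.86 [294.4, 180.9] [ 0.6271 -0.1462  0.008 ]
side solenoid_mid 0.82 [217.6, 161.1] [ 0.788  -0.1006  0.017 ]
side jar_mid 0.63 [373.1, 299.9] [0.3848 0.0266 0.027 ]
scene grip 0.92 [178.9, 261.1] [ 0.5577 -0.1513  0.042 ]
scene mouth 0.9 [211.3, 310.0] [ 0.6298 -0.1403  0.008 ]
scene rest_ring 0.85 [213.4, 313.7] [ 0.6361 -0.1401  0.008 ]
scene solenoid_mid 0.7 [293.7, 400.4] [ 0.7888 -0.1054  0.017 ]
scene jar_mid 0.85 [235.3, 145.5] [0.3841 0.0218 0.027 ]
```

View pics/side12z.png

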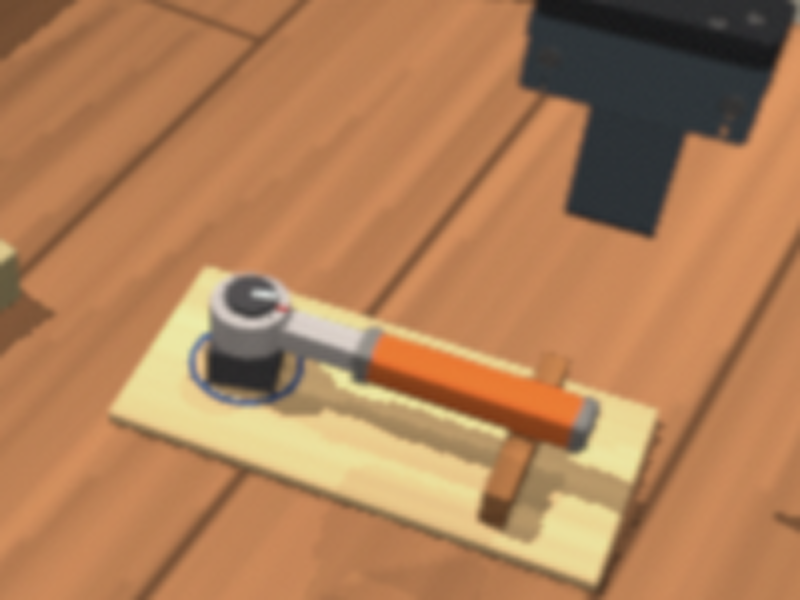

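View pics/scene12.png

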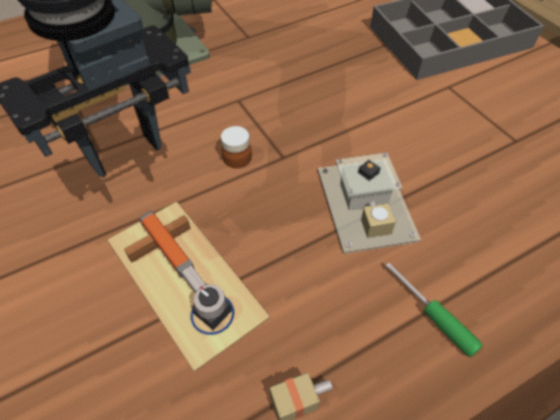

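View pics/wrist12.png

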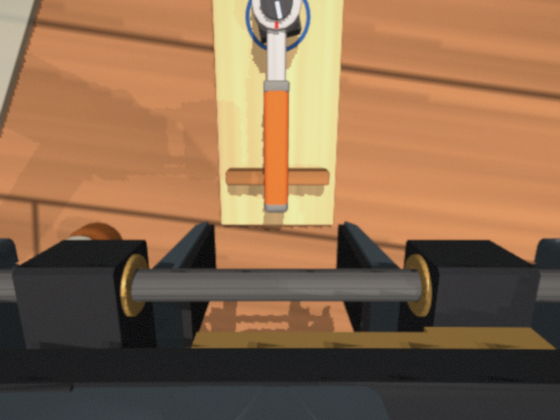

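The socket is centred in the ring, the handle lies across the bar, nothing else has moved and the robot is clear. Handing in.

```bash
python3 -c "
from bench import *
print(sign_off())"
```

```text
the job is handed in; nothing more can be done
None
```

I tightened the bolt until the wrench clicked over by about 12°, put the wrench back on its rest, and handed the job in at about 27 s of the 72 s allowed.

- **Fitting:** the socket went fully down over the bolt, stopping with about 2 N of contact at a mouth height of 63 mm, the full depth given.
- **Tightening:** the bolt turned freely until the handle had gone about 30° clockwise (this includes the play). The torque then rose to a steady 0.8 N·m and the joint began to slip. I stopped there, backed off 4° to unload, and lifted the wrench off.
- **Click angle:** the pointer read 12.3° when I stopped and 11.8° to 12.2° afterwards. It should be good to a degree or two, inside the 10–15° wanted.
- **Rest:** the last pictures show the socket centred in the blue ring and the handle across the bar. The arm was clear. The spare solenoid, jar and screwdriver look unmoved; I checked the screwdriver only by eye.

**Small disagreements:**
- I gripped the wrench 77 mm behind the socket axis instead of 80 mm, and corrected for it.
- Sideways force on the bolt reached about 3 N along the handle just as it came tight, and about 3.6 N across it after backing off. I eased both.
- In the last pictures, the networks' positions for the ring and the socket mouth differed by up to about 9 mm between cameras. For the ring I relied on my own measurements and the pictures.

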